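# Open the jar of strapping seals in the packing-bench drawer

### The job

Pull the drawer of the grey bench-top unit wide open by its bar handle. The square jar of strapping seals stands there in its wooden holder, which keeps the jar from turning: unscrew the jar's tight cap counter-clockwise, stop turning once the thread lets go, and lift the cap just clear of the jar without pulling the jar out of its holder or knocking the other things on the bench about. Finish while still holding the cap, level and still, just above the jar's open mouth; do not put it down or let it go.

Things in the scene. Friction and masses are not known exactly. Their poses are not given: they have to be found in the camera images.
- drawer (a joint): the unit's only drawer: 0 shut (as it starts), grows as it is pulled out, stops at 0.165 m; it takes about 2 N to slide, stays where it is left, and is wide open beyond 0.13
- drawer_handle (a point): middle of the drawer's round steel bar handle: 11 mm thick, 120 mm long, level, 100 mm above the bench, its axis 46 mm in front of the front panel (40 mm gap behind the bar), on posts 51 mm either side of the middle. The panel's top is 26 mm, the unit's top 30 mm above the bar's axis. x points into the unit (the drawer opens along -x), y along the bar, z up. It moves with the drawer.
- holder (a point): centre of the floor of the square wooden holder fixed in the drawer, 22 mm above the bench: 67 mm square inside, walls 6 mm thick, 14 mm high. It lies 136 mm along +x from the handle, 75 mm behind the front panel, whose top is 104 mm above this floor; the drawer's sides, 140 mm to left and right, rise 40 mm above it. Drawer fully out: 90 mm in front of the unit's body. Axes as the handle's.
- unit: the grey steel bench-top drawer unit, fixed to the bench, 300 mm deep, 320 mm wide, 130 mm high; origin under its centre, x towards its back, so the drawer opens along -x
- jar: white square plastic jar of strapping seals standing loose in the holder, 0.2 to 0.45 kg: body 64 x 64 mm, 46 mm high, then a round neck 40 mm across with three thread ridges (out to 48 mm). Origin at the centre of its underside, z up. The holder lets it turn only about 0.05 rad either way.
- jar_rim (a point): centre of the jar's rim, on its axis 68 mm above its underside. A sprung rubber seal in the mouth presses the cap up with 12 to 16 N, which makes the cap tight (0.3 to 0.8 N m to turn); with the cap off, the seal stands 6 mm above the rim.
- cap: black ribbed round screw cap on the jar, 57 mm across, 31 mm high, 50 g. Origin on its axis at its underside (the skirt's open edge), z up; screwed on, it is 54 mm above the jar's origin. Yaw relative to the jar, counter-clockwise from above: 0 is fully home, it starts at 0.05 to 0.35; the thread lets go just past 1.0 and a stop blocks it at about 1.5: from 1.1 to 1.4 it lifts straight off.
- cap_grip (a point): on the cap's axis, 23 mm above its underside and 8 mm below its top: a good height to grip it across. The skirt's edge is 7 mm above the jar's flat shoulder, so fingertips may reach up to 28 mm below this point. While it is unscrewed the cap climbs about 2 mm, and when it lets go it springs up about 2 mm more unless held down.
- tape_roll: bystander: a roll of brown tape lying flat, 90 mm across, 48 mm high; origin at the centre of its underside
- carton: bystander: a small closed cardboard box, 130 x 100 x 70 mm high; origin at the centre of its underside
- dispenser: bystander: a blue steel tape dispenser, 200 x 70 mm, 100 mm high; origin at the centre of its underside

How it is judged:
By the outcome, as a careful person would: the job done as asked, in the order asked, and still so for the second after the job is handed in, while the arm keeps its last pose, push and grip.
It also fails if it takes over 45 s, if anything falls off the work surface, if the arm or the gripper's body presses on something with over 40 N, if the wrist force passes 120 N, or if a joint passes its speed limit or range.

### The arm

A 6-joint arm with a two-finger parallel gripper is mounted at the origin on the work surface. World frame = base frame: x ahead of the robot, y to its left, z up, the work surface at z = 0. Lengths are in m, angles in rad, forces in N, time in s.
With the tool pointing down it reaches from about 0.375 to 0.9 m from the base axis. Payload 3.1 kg.
Tool frame: the origin (TCP) lies midway between the tips of the shut fingers; the grasp point (between the pads) lies 19 mm behind it (robot.grip_depth is the distance from the TCP to the grasp point, in m); z points along the fingers, y is the direction in which the jaws open and shut (so a half turn about z gives the same grasp; the last joint's range is limited). The gripper opens to 87 mm and grips with 3 to 60 N. Pads are 19 mm wide; open, the fingers measure 117 mm over their backs; the gripper's body (75 mm by 190 mm) begins 51 mm behind the grasp point.
Start: joints at [-1.512, 0.527, 1.433, -0, 1.181, -0.178], TCP at [0.147, -0.607, 0.223] pointing down, gripper open.
Joint ranges: [-3.08, 3.08], [-0.75, 2.2], [0.22, 2.44], [-1.43, 4.57], [0, 2.65], [-2.85, 2.85]. Speed limits (rad/s): [2.79, 2.79, 3.14, 3.14, 3.14, 3.14].

### API

Orientations are given as a unit quaternion [x, y, z, w].
In Python, from rig import robot gives the robot as it stands.
- The arm moves only by the tool carry_out, never from a script. Its arguments are lists of equal length, an entry for each row: "dr": the turn, a rotation vector about the world's x, y, z in rad, a list of three; "translation": the shift along the world's x, y, z in cm, a list of three; "grip": the opening, from 0 (shut) to 1 (fully open). A call has 1 to 20 rows; each row is the pose to reach, as a shift and turn from the pose commanded when the call began; what a row does not reach only later rows make up. A row lasts 1/12 s, in which the tool goes at most 41.7 mm and 7.16 degrees, less where a joint would pass 70% of its speed; a pose out of reach is approached as far as the arm can. A call with a gripper value outside its range is refused whole. The fingers move at their own pace and stop on an object; "newtons" is the grip in N (left out, the last holds). Time passes only in rows, so rows that repeat a pose let the fingers close. It gives the time, the measured TCP pose, the force and the opening at its end, in the units of the state.
- robot.get_obs(): the state, without advancing time (a new reading comes with each control period).
- robot.camera(name): name is "scene" or "top"; returns a dict with "color" (384x512x3 uint8, blue, green, red), "camera_matrix" (3x3 intrinsics, pixels), "T" (4x4, takes a point from camera to world coordinates). Camera axes: x right, y down, z forward; pixel columns grow to the right and rows downward; lengths in m; the calibration is good to about 2 mm. A picture is of the moment at which its call begins. There is no depth.
- robot.hand_in(): hands the job in, once; it reports no verdict.
The state is a dict: "time": time; "q": joint angles; "joint_velocities": joint speeds; "joint_torque": joint torques, N m; "position": TCP position; "tool_rot": TCP orientation; "ft_force": force on the tool from outside, world axes, zero at the start; "moment": the same for the moment, N m; "grip_width": finger opening in m.
Only numpy, scipy, OpenCV 4.12 (cv2) and the standard library are available. Lean on these libraries where they do the work, as an engineer would, in place of code of your own. Each camera call takes 0.05 s, during which the arm holds its last target. There are 200 camera calls.

## Working session

There is one attempt and no reset: what is moved stays moved. The work goes in short steps, Python scripts to look and compute and a tool call to move; the robot and the scene stay as the last step left them, time stands still between calls to the robot, and variables do not carry over. Pictures are saved under pics/ and viewed, about 8 in all and at most 12, crops included, and the job is handed in when it is done.

Besides the shell and the picture viewer there is one more tool, called after ">>>" as name(argument=value, ...) on one line, values as JSON. carry_out: Moves the arm, as the interface text tells. Its arguments: {"type":"object","properties":{"dr":{"type":"array"},"translation":{"type":"array"},"grip":{"type":"array"},"newtons":{"type":"number"}},"required":["dr","translation","grip"]}

```bash
mkdir -p pics; python3 - <<'E'
from rig import robot
import cv2,numpy as np,pickle
np.set_printoptions(precision=4,suppress=True)
d={}
for n in("scene","top"):
    c=robot.camera(n);d[n]=c;cv2.imwrite(f"pics/{n}0.png",c["color"]);print(n,c["camera_matrix"],c["T"])
pickle.dump(d,open("c0.pkl","wb"))
print(robot.get_obs())
cv2.imwrite("pics/both0.png",np.vstack([d["scene"]["color"],d["top"]["color"]])[:, :])
E
```

```text
scene [[399.4165   0.     253.1112]
 [  0.     399.4165 190.7082]
 [  0.       0.       1.    ]] [[-0.3244  0.6029 -0.7289  1.4122]
 [ 0.9458  0.2176 -0.241   0.2796]
 [ 0.0133 -0.7676 -0.6408  0.8293]
 [ 0.      0.      0.      1.    ]]
top [[434.3217   0.     249.7935]
 [  0.     434.3217 192.3086]
 [  0.       0.       1.    ]] [[-0.0272 -0.9954  0.0924  0.4634]
 [-0.9996  0.027  -0.0042  0.0262]
 [ 0.0016 -0.0925 -0.9957  1.2837]
 [ 0.      0.      0.      1.    ]]
{'time': 0.1, 'q': array([-1.5115,  0.5284,  1.4338, -0.    ,  1.1814, -0.1785]), 'joint_velocities': array([ 0.0007, -0.0002, -0.0008,  0.    ,  0.    ,  0.0001]), 'joint_torque': array([  0.0007, -44.0984, -17.7151,   0.0636,   0.0533,  -0.    ]), 'position': array([ 0.1472, -0.6067,  0.2217]), 'tool_rot': array([ 0.9929,  0.1186,  0.    , -0.001 ]), 'ft_force': array([-0.2571,  0.7735,  0.5709]), 'moment': array([-0.0304, -0.0318, -0.0278]), 'grip_width': 0.08679134943836524}
```

View pics/scene0.png

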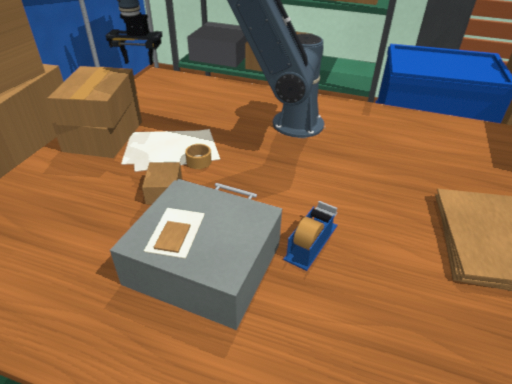

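View pics/top0.png

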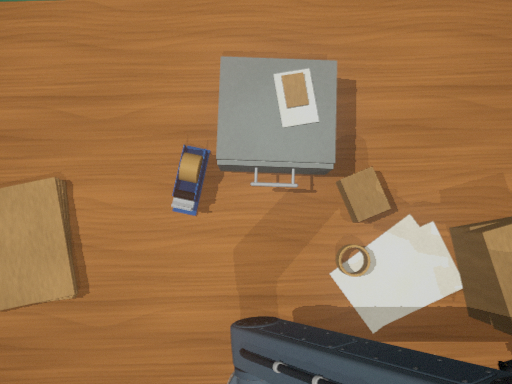

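Scene: grey unit, with the handle bar at about (217-255, 186-196). Top: unit top spans (220,58)-(336,165), handle bar (252,184)-(297,187), dispenser at (190,180), carton at (365,195), tape roll at (353,260).

```bash
cat > h.py <<'E'
import numpy as np,cv2
def ray(c,u,v,z):
    K,T=c["camera_matrix"],c["T"]
    d=T[:3,:3]@np.linalg.solve(K,[u,v,1.]);o=T[:3,3]
    return o+d*(z-o[2])/d[2]
E
python3 - <<'E'
import pickle;from h import *
np.set_printoptions(precision=4,suppress=True)
d=pickle.load(open("c0.pkl","rb"));t=d["top"];im=t["color"];hsv=cv2.cvtColor(im,cv2.COLOR_BGR2HSV)
m=((hsv[...,1]<60)&(hsv[...,2]>110)).astype(np.uint8)
m2=np.zeros_like(m);m2[176:195,240:310]=m[176:195,240:310]
n,l,s,c=cv2.connectedComponentsWithStats(m2)
print(s,c)
ys,xs=np.nonzero(m2);k=ys>=181
r=cv2.minAreaRect(np.c_[xs[k],ys[k]].astype(np.float32));print(r)
b=cv2.boxPoints(r);P=np.array([ray(t,u,v,.1) for u,v in b]);print(P)
# unit top mask: low saturation grey region
g=((hsv[...,1]<90)&(hsv[...,2]>50)&(hsv[...,2]<150)).astype(np.uint8);g[:40]=0;g[163:]=0;g[:,:205]=0;g[:,350:]=0
g=cv2.morphologyEx(g,cv2.MORPH_OPEN,np.ones((3,3)))
ct=max(cv2.findContours(g,0,2)[0],key=cv2.contourArea);r=cv2.minAreaRect(ct);b=cv2.boxPoints(r)
print(b);print(np.array([ray(t,u,v,.13) for u,v in b]))
cv2.imwrite("pics/crop.png",cv2.resize(im[140:220,160:400],None,fx=3,fy=3,interpolation=2))
s=d["scene"]["color"];cv2.imwrite("pics/crop2.png",cv2.resize(s[140:240,120:280],None,fx=4,fy=4,interpolation=2))
for u,v in[(252,184.5),(298,186.5),(337,194),(345,180),(391,208),(355,260),(190,180),(175,210),(197,213)]:print(u,v,ray(t,u,v,.1 if u<340 else .07))
E
```

```text
[[     0      0    512    384 196401]
 [   251    176     47     11    207]] [[255.4809 191.5086]
 [273.6232 183.3671]]
((274.0, 183.5), (5.0, 46.0), 90.0)
[[ 0.6042  0.0171  0.1   ]
 [ 0.6008 -0.1091  0.1   ]
 [ 0.587  -0.1086  0.1   ]
 [ 0.5904  0.0175  0.1   ]]
[[217.069  123.8276]
 [221.2     53.6   ]
 [339.2035  60.5414]
 [335.0724 130.769 ]]
[[ 0.7589  0.1049  0.13  ]
 [ 0.9553  0.0895  0.13  ]
 [ 0.927  -0.2339  0.13  ]
 [ 0.7312 -0.2137  0.13  ]]
252 184.5 [0.5945 0.0146 0.1   ]
298 186.5 [ 0.5856 -0.1112  0.1   ]
337 194 [ 0.5621 -0.2172  0.1   ]
345 180 [ 0.6035 -0.2477  0.07  ]
391 208 [ 0.5212 -0.3727  0.07  ]
355 260 [ 0.38   -0.2648  0.07  ]
190 180 [0.6115 0.1843 0.1   ]
175 210 [0.5303 0.2264 0.1   ]
197 213 [0.5205 0.1666 0.1   ]
```

View pics/crop.png

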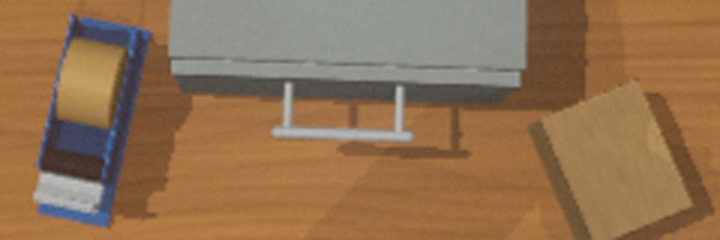

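The bar runs from (250.7,184) to (297,185.7), which puts its centre at about (0.592, -0.046, 0.1) and the unit's yaw at about -0.063. The bar measures about 126 mm long against 120 mm given, and the unit is about 320 mm wide, so both agree. Next I move above the handle with the jaws along the unit's x axis.

>>> carry_out(dr=[[0, 0, 0.12], [0, 0, 0.24], [0, 0, 0.36], [0, 0, 0.48], [0, 0, 0.6], [0, 0, 0.7], [0, 0, 0.8], [0, 0, 0.9], [0, 0, 1.0], [0, 0, 1.1], [0, 0, 1.2], [0, 0, 1.27], [0, 0, 1.27], [0, 0, 1.27], [0, 0, 1.27], [0, 0, 1.27], [0, 0, 1.27], [0, 0, 1.27], [0, 0, 1.27], [0, 0, 1.27]], translation=[[1, 1.3, 0], [3, 3.8, 0], [5.5, 7, 0], [8, 10.1, 0], [10.5, 13.3, 0], [13, 16.4, 0], [15.5, 19.6, 0], [18, 22.7, 0], [20.5, 25.9, 0], [23, 29.1, 0], [25.5, 32.2, 0], [28, 35.4, 0], [30.5, 38.5, 0], [33, 41.7, 0], [35.5, 44.9, 0], [38, 48, 0], [40.5, 51.2, 0], [42.5, 53.7, 0], [44, 55.6, 0], [44.5, 56.1, 0]], grip=[0.45, 0.45, 0.45, 0.45, 0.45, 0.45, 0.45, 0.45, 0.45, 0.45, 0.45, 0.45, 0.45, 0.45, 0.45, 0.45, 0.45, 0.45, 0.45, 0.45])

```text
time: 1.77
position: [0.594, -0.043, 0.2221]
tool_rot: [0.728, 0.686, 0.001, -0.0]
ft_force: [0.2, 0.1, -0.4]
grip_width: 0.0395
```

>>> carry_out(dr=[[0, 0, 0], [0, 0, 0], [0, 0, 0], [0, 0, 0], [0, 0, 0], [0, 0, 0], [0, 0, 0], [0, 0, 0], [0, 0, 0], [0, 0, 0]], translation=[[-0.1, -0.2, -1], [-0.1, -0.2, -3], [-0.1, -0.2, -5], [-0.1, -0.2, -7], [-0.1, -0.2, -8], [-0.1, -0.2, -8.5], [-0.1, -0.2, -9], [-0.1, -0.2, -9.4], [-0.1, -0.2, -9.5], [-0.1, -0.2, -9.5]], grip=[0.45, 0.45, 0.45, 0.45, 0.45, 0.45, 0.45, 0.45, 0.45, 0.45])

```text
time: 2.6
position: [0.5915, -0.0487, 0.128]
tool_rot: [0.729, 0.684, 0.0, 0.0]
ft_force: [-0.4, -0.2, 1.2]
grip_width: 0.0393
```

```bash
python3 - <<'E'
from rig import robot
import cv2,numpy as np
t=robot.camera("top")["color"];s=robot.camera("scene")["color"]
a=cv2.resize(t[110:230,180:360],(600,400),interpolation=2);b=cv2.resize(s[130:230,150:300],(600,400),interpolation=2)
cv2.imwrite("pics/b1.png",cv2.resize(np.vstack([a,b]),(450,600)))
print(robot.get_obs()["position"])
E
```

```text
[ 0.59175735 -0.04850421  0.1282843 ]
```

View pics/b1.png

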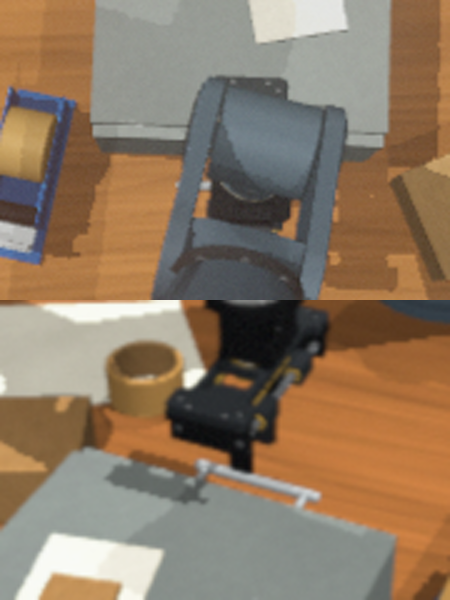

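```bash
python3 - <<'E'
import pickle,numpy as np
c=pickle.load(open("c0.pkl","rb"))["scene"];T=np.linalg.inv(c["T"])
for p in([.612,-.05,.128],[.626,-.05,.128],[.592,-.046,.1],[.5958,.014,.1],[.588,-.106,.1]):
    q=c["camera_matrix"]@(T[:3,:3]@p+T[:3,3]);q=q[:2]/q[2];print(p,q,"view",(q[0]-150)*3,(q[1]-130)*3+300)
E
```

```text
[0.612, -0.05, 0.128] [231.0434362 185.0427885] view 243.13030858786345 465.1283655056088
[0.626, -0.05, 0.128] [229.19261895 188.04962037] view 237.57785686085808 474.1488611019701
[0.592, -0.046, 0.1] [235.10970835 188.79840323] view 255.32912503566175 476.395209693815
[0.5958, 0.014, 0.1] [254.51922881 194.21083009] view 313.5576864216127 492.63249027376764
[0.588, -0.106, 0.1] [216.30333098 183.50607191] view 198.90999294081658 460.51821572241755
```

The gripper sits over the middle of the bar: the finger tip is at about (243,468) and the bar runs from (200,465) to (318,495). The prediction agrees within a few mm. Next I descend and close.

>>> carry_out(dr=[[0, 0, 0], [0, 0, 0], [0, 0, 0], [0, 0, 0], [0, 0, 0], [0, 0, 0], [0, 0, 0], [0, 0, 0], [0, 0, 0], [0, 0, 0], [0, 0, 0], [0, 0, 0]], translation=[[0.2, 0.2, -1], [0.2, 0.2, -2], [0.2, 0.2, -3], [0.2, 0.2, -4], [0.2, 0.2, -4.6], [0.2, 0.2, -4.6], [0.2, 0.2, -4.6], [0.2, 0.2, -4.6], [0.2, 0.2, -4.6], [0.2, 0.2, -4.6], [0.2, 0.2, -4.6], [0.2, 0.2, -4.6]], grip=[0.45, 0.45, 0.45, 0.45, 0.45, 0.45, 0, 0, 0, 0, 0, 0], newtons=15)

```text
time: 3.7
position: [0.5937, -0.0465, 0.082]
tool_rot: [0.729, 0.684, 0.0, 0.001]
ft_force: [0.8, 0.5, 0.6]
grip_width: 0.0104
```

>>> carry_out(dr=[[0, 0, 0], [0, 0, 0], [0, 0, 0], [0, 0, 0], [0, 0, 0], [0, 0, 0], [0, 0, 0], [0, 0, 0], [0, 0, 0], [0, 0, 0], [0, 0, 0], [0, 0, 0], [0, 0, 0], [0, 0, 0], [0, 0, 0], [0, 0, 0], [0, 0, 0], [0, 0, 0], [0, 0, 0], [0, 0, 0]], translation=[[-0.3, 0.02, 0], [-0.9, 0.06, 0], [-1.7, 0.11, 0], [-2.6, 0.16, 0], [-3.6, 0.22, 0], [-4.6, 0.29, 0], [-5.6, 0.35, 0], [-6.6, 0.41, 0], [-7.6, 0.47, 0], [-8.6, 0.54, 0], [-9.6, 0.6, 0], [-10.6, 0.66, 0], [-11.6, 0.72, 0], [-12.6, 0.79, 0], [-13.6, 0.85, 0], [-14.5, 0.9, 0], [-15.2, 0.95, 0], [-15.7, 0.98, 0], [-16, 1, 0], [-16, 1, 0]], grip=[0, 0, 0, 0, 0, 0, 0, 0, 0, 0, 0, 0, 0, 0, 0, 0, 0, 0, 0, 0])

```text
time: 5.37
position: [0.431, -0.036, 0.0819]
tool_rot: [0.729, 0.685, -0.001, -0.001]
ft_force: [-0.2, 1.5, 8.8]
grip_width: 0.0103
```

>>> carry_out(dr=[[0, 0, 0], [0, 0, 0], [0, 0, 0], [0, 0, 0], [0, 0, 0], [0, 0, 0], [0, 0, 0], [0, 0, 0], [0, 0, 0], [0, 0, 0], [0, 0, 0], [0, 0, 0]], translation=[[0, 0, 0], [0, 0, 0], [0, 0, 0], [0, 0, 0], [0, 0, 1], [0, 0, 3], [0, 0, 5.5], [0, 0, 8], [0, 0, 10.5], [0, 0, 12.5], [0, 0, 13.5], [0, 0, 14]], grip=[0.42, 0.42, 0.42, 0.42, 0.42, 0.42, 0.42, 0.42, 0.42, 0.42, 0.42, 0.42])

```text
time: 6.37
position: [0.4337, -0.0366, 0.223]
tool_rot: [0.729, 0.685, 0.001, 0.001]
ft_force: [0.0, 0.6, -0.1]
grip_width: 0.0365
```

```bash
python3 - <<'E'
from rig import robot
import cv2,numpy as np,pickle
d={n:robot.camera(n) for n in("top","scene")};pickle.dump(d,open("c1.pkl","wb"))
a=cv2.resize(d["top"]["color"][90:240,180:360],(480,400),interpolation=2);b=cv2.resize(d["scene"]["color"][110:230,150:310],(533,400),interpolation=2)[:,:480]
cv2.imwrite("pics/b2.png",np.vstack([a,b])[:, :] if 0 else np.hstack([a,b])[:,:800])
print(robot.get_obs())
E
```

```text
{'time': 6.4667, 'q': array([-3.41980711e-01,  2.72984150e-01,  1.88912380e+00, -1.67895421e-04,
        9.78516773e-01, -2.78976758e-01]), 'joint_velocities': array([-0.00322111,  0.02781646,  0.02393882, -0.00029338, -0.01275486,
        0.00164197]), 'joint_torque': array([ 7.03874300e-02, -2.93650997e+01, -1.47549927e+01,  5.29516954e-02,
        1.27350907e-01, -6.17200076e-04]), 'position': array([ 0.43327729, -0.03645473,  0.22188456]), 'tool_rot': array([7.28995387e-01, 6.84518434e-01, 1.59340838e-04, 4.62264290e-04]), 'ft_force': array([-0.83657243,  0.26460868,  0.59678587]), 'moment': array([-0.01563761, -0.06595909,  0.00025052]), 'grip_width': 0.036325738702980254}
```

View pics/b2.png

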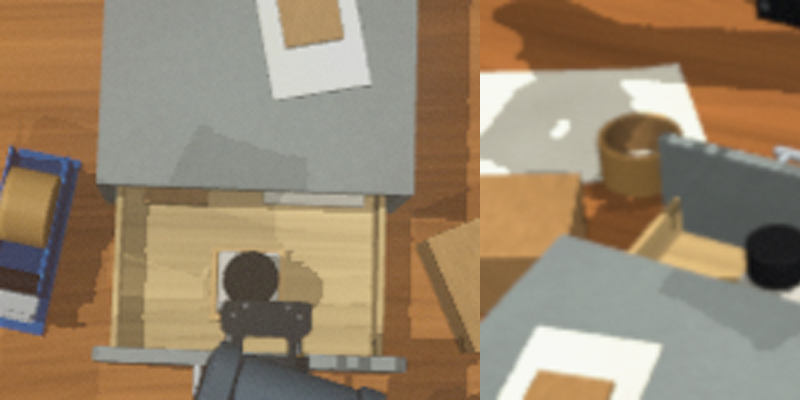

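Drawer open. The black cap is at about (251,277) in the left view, which is pixel (274,194) in the top image, and at (776,258) in the right-hand view. The jar is in its holder and the bystanders are undisturbed.

```bash
python3 - <<'E'
import pickle;from h import *
np.set_printoptions(precision=4,suppress=True)
d=pickle.load(open("c1.pkl","rb"))
x=np.array([.998,-.063]);H=np.array([.4325,-.0365])
print("pred",H+.136*x)
print("eye",ray(d["top"],274.1,193.9,.107), "panel edge", ray(d["top"],180+93*.375,90+348*.375,.126),ray(d["top"],180+405*.375,90+358*.375,.126))
for n,(u0,v0,u1,v1) in{"top":(258,180,292,203),"scene":(225,173,262,200)}.items():
    im=d[n]["color"][v0:v1,u0:u1];m=(im.max(2)<60).astype(np.uint8)
    k,l,s,c=cv2.connectedComponentsWithStats(m);print(n,[(a+[u0,v0,0,0,0]).tolist() for a in s[1:] if a[4]>30])
    i=1+np.argmax(s[1:,4]);bx=s[i];
    print(n,"centre col",bx[0]+u0+(bx[2]-1)/2,ray(d[n],bx[0]+u0+(bx[2]-1)/2,bx[1]+v0+ (bx[2]-1)/2 if n=="top" else bx[1]+v0+bx[2]*.32,.107))
    cv2.imwrite(f"pics/m_{n}.png",m*255)
E
```

```text
pred [ 0.5682 -0.0451]
eye [ 0.5664 -0.0447  0.107 ] panel edge [0.498  0.1163 0.126 ] [ 0.4796 -0.1945  0.126 ]
top []Traceback (most recent call last):
  File "<stdin>", line 10, in <module>
    return _wrapfunc(a, 'argmax', axis=axis, out=out, **kwds)
    return bound(*args, **kwds)
ValueError: attempt to get argmax of an empty sequence
```

>>> carry_out(dr=[[0, 0, 0], [0, 0, 0], [0, 0, 0], [0, 0, 0], [0, 0, 0], [0, 0, 0], [0, 0, 0], [0, 0, 0], [0, 0, 0], [0, 0, 0], [0, 0, 0], [0, 0, 0], [0, 0, 0], [0, 0, 0], [0, 0, 0], [0, 0, 0]], translation=[[1, -0.1, 0], [3.5, -0.2, 0], [6.5, -0.4, 0], [9.5, -0.6, 0], [12, -0.8, 0], [13.1, -0.9, 0], [13.4, -0.9, -1], [13.4, -0.9, -3], [13.4, -0.9, -5], [13.4, -0.9, -7], [13.4, -0.9, -9], [13.4, -0.9, -11], [13.4, -0.9, -12.5], [13.4, -0.9, -13.6], [13.4, -0.9, -14.2], [13.4, -0.9, -14.2]], grip=[1, 1, 1, 1, 1, 1, 1, 1, 1, 1, 1, 1, 1, 1, 1, 1])

```text
time: 7.8
position: [0.5656, -0.045, 0.0775]
tool_rot: [0.729, 0.684, -0.001, -0.002]
ft_force: [-0.7, 0.2, 0.8]
grip_width: 0.087
```

>>> carry_out(dr=[[0, 0, 0], [0, 0, 0], [0, 0, 0], [0, 0, 0], [0, 0, 0], [0, 0, 0], [0, 0, 0], [0, 0, 0]], translation=[[0, 0, 0], [0, 0, 0], [0, 0, 0], [0, 0, 0], [0, 0, 0], [0, 0, 0], [0, 0, 0], [0, 0, 0]], grip=[0.4, 0.4, 0.4, 0.4, 0.4, 0.4, 0.4, 0.4], newtons=10)

```text
time: 8.47
position: [0.5674, -0.0455, 0.0801]
tool_rot: [0.729, 0.684, 0.0, 0.0]
ft_force: [-0.8, -0.2, 3.8]
grip_width: 0.0564
```

```bash
python3 - <<'E'
from rig import robot
o=robot.get_obs();print(o["time"],o["position"],o["ft_force"],o["moment"],o["grip_width"])
E
```

```text
8.4667 [ 0.56735109 -0.04545816  0.08006686] [-0.80644924 -0.18457169  3.80371435] [-0.07571397  0.0689673   0.009628  ] 0.056444230590568065
```

>>> carry_out(dr=[[0, 0, 0], [0, 0, 0], [0, 0, 0], [0, 0, 0.05], [0, 0, 0.1], [0, 0, 0.15], [0, 0, 0.2], [0, 0, 0.25], [0, 0, 0.3], [0, 0, 0.3]], translation=[[0, 0, 0], [0, 0, 0], [0, 0, 0], [0, 0, 0.01], [0, 0, 0.02], [0, 0, 0.03], [0, 0, 0.04], [0, 0, 0.05], [0, 0, 0.06], [0, 0, 0.06]], grip=[0.4, 0.4, 0.4, 0.4, 0.4, 0.4, 0.4, 0.4, 0.4, 0.4], newtons=60)

```text
time: 9.3
position: [0.5682, -0.0455, 0.0806]
tool_rot: [0.618, 0.786, 0.001, 0.001]
ft_force: [0.0, 0.7, 3.9]
grip_width: 0.0557
```

```bash
cat > s.py <<'E'
from rig import robot
import numpy as np
o=robot.get_obs();a=o["tool_rot"];print(round(o["time"],2),o["position"].round(4),o["ft_force"].round(2),o["moment"].round(3),o["grip_width"].round(4),"yaw",2*np.arctan2(a[1],a[0])-np.pi/2,"q",o["q"].round(3))
E
python3 s.py
```

```text
Traceback (most recent call last):
  File "s.py", line 3, in <module>
    o=robot.get_obs();a=o["tool_rot"];print(round(o["time"],2),o["position"].round(4),o["ft_force"].round(2),o["moment"].round(3),o["grip_width"].round(4),"yaw",2*np.arctan2(a[1],a[0])-np.pi/2,"q",o["q"].round(3))
                                                                                                                                  ^^^^^^^^^^^^^^^^^^^^^
AttributeError: 'float' object has no attribute 'round'
```

```bash
sed -i 's/o\["grip_width"\].round(4)/o["grip_width"]/' s.py; python3 s.py
```

```text
9.3 [ 0.5682 -0.0455  0.0806] [0.03 0.71 3.94] [ 0.13  -0.164  0.05 ] 0.05573007130693068 yaw 0.23761623625262285 q [-0.276  0.653  1.69   0.     0.797 -0.514]
```

>>> carry_out(dr=[[0, 0, 0.05], [0, 0, 0.1], [0, 0, 0.15], [0, 0, 0.2], [0, 0, 0.25], [0, 0, 0.3], [0, 0, 0.3]], translation=[[0, 0, 0.01], [0, 0, 0.02], [0, 0, 0.03], [0, 0, 0.04], [0, 0, 0.05], [0, 0, 0.06], [0, 0, 0.06]], grip=[0.4, 0.4, 0.4, 0.4, 0.4, 0.4, 0.4])

```text
time: 9.88
position: [0.5684, -0.0454, 0.0812]
tool_rot: [0.494, 0.869, 0.001, 0.001]
ft_force: [1.5, 0.9, 3.1]
grip_width: 0.0555
```

```bash
python3 s.py; python3 - <<'E'
from rig import robot
import cv2,numpy as np
b=robot.camera("scene")["color"];cv2.imwrite("pics/b3.png",cv2.resize(b[140:220,190:300],(770,560),interpolation=2))
E
```

```text
9.88 [ 0.5684 -0.0454  0.0812] [1.51 0.86 3.06] [ 0.192 -0.333  0.078] 0.055522358866512196 yaw 0.5365829945292027 q [-2.760e-01  6.530e-01  1.689e+00  1.000e-03  7.970e-01 -8.130e-01]
```

View pics/b3.png

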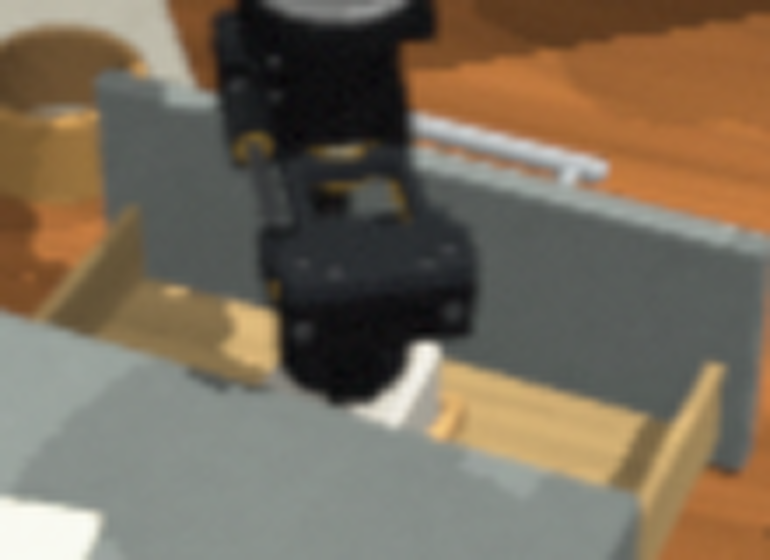

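The grip holds the cap and the jar still sits square in the holder: its white corner is at about (420,380). The moment reads low after the dwell, so next I read it mid-turn.

>>> carry_out(dr=[[0, 0, 0.05], [0, 0, 0.1], [0, 0, 0.15], [0, 0, 0.2]], translation=[[0, 0, 0.01], [0, 0, 0.02], [0, 0, 0.03], [0, 0, 0.04]], grip=[0.4, 0.4, 0.4, 0.4])

```text
time: 10.27
position: [0.5688, -0.0456, 0.0825]
tool_rot: [0.405, 0.914, 0.0, 0.002]
ft_force: [0.3, 2.0, 12.5]
grip_width: 0.0557
```

```bash
python3 s.py; python3 -c "
from rig import robot
print(robot.get_obs()['joint_torque'])
b=robot.camera('top')['color'];print(b.shape)
import cv2;cv2.imwrite('pics/b4.png',cv2.resize(b[150:230,220:330],(770,560),interpolation=2))"
```

```text
10.27 [ 0.5688 -0.0456  0.0825] [ 0.31  2.03 12.48] [ 0.284 -0.146 -0.14 ] 0.05570964111088157 yaw 0.7369196232637254 q [-2.760e-01  6.510e-01  1.688e+00  1.000e-03  7.990e-01 -1.013e+00]
[-6.23954013e-01 -3.61018932e+01 -8.81725609e+00 -3.52089247e-01
 -3.90488995e-04  2.88714739e-01]
(384, 512, 3)
```

>>> carry_out(dr=[[0, 0, 0.04], [0, 0, 0.08], [0, 0, 0.12], [0, 0, 0.12]], translation=[[0, 0, 0], [0, 0, 0], [0, 0, 0.0], [0, 0, 0.0]], grip=[0.4, 0.4, 0.4, 0.4])

```text
time: 10.65
position: [0.5688, -0.0453, 0.0828]
tool_rot: [0.35, 0.937, 0.001, 0.002]
ft_force: [0.8, 1.0, 11.4]
grip_width: 0.0558
```

```bash
python3 s.py
```

```text
10.65 [ 0.5688 -0.0453  0.0828] [ 0.79  1.03 11.4 ] [ 0.452 -0.209  0.072] 0.055834261397051624 yaw 0.8560914255967482 q [-2.760e-01  6.500e-01  1.688e+00  1.000e-03  8.000e-01 -1.132e+00]
```

>>> carry_out(dr=[[0, 0, 0.04], [0, 0, 0.04], [0, 0, 0.04], [0, 0, 0.04], [0, 0, 0.04], [0, 0, 0.04]], translation=[[0, 0, 0], [0, 0, 0.1], [0, 0, 0.2], [0, 0, 0.3], [0, 0, 0.4], [0, 0, 0.4]], grip=[0.4, 0.4, 0.4, 0.4, 0.4, 0.4])

```text
time: 11.15
position: [0.5667, -0.0453, 0.0847]
tool_rot: [0.331, 0.944, -0.0, -0.001]
ft_force: [0.2, 0.5, -1.9]
grip_width: 0.0558
```

```bash
python3 s.py
```

```text
11.15 [ 0.5667 -0.0453  0.0847] [ 0.16  0.46 -1.92] [ 0.14  -0.241  0.021] 0.05575674345683307 yaw 0.8964278284975364 q [-0.276  0.646  1.689 -0.     0.808 -1.173]
```

>>> carry_out(dr=[[0, 0, 0], [0, 0, 0], [0, 0, 0], [0, 0, 0], [0, 0, 0]], translation=[[0, 0, 0], [0, 0, 0.1], [0, 0, 0.2], [0, 0, 0.2], [0, 0, 0.2]], grip=[0.4, 0.4, 0.4, 0.4, 0.4])

```text
time: 11.57
position: [0.5672, -0.0453, 0.0872]
tool_rot: [0.331, 0.944, 0.0, -0.0]
ft_force: [1.3, -0.1, -1.1]
grip_width: 0.0557
```

```bash
python3 s.py;python3 - <<'E'
from rig import robot
import cv2,numpy as np
b=robot.camera("scene")["color"];cv2.imwrite("pics/b5.png",cv2.resize(b[160:210,220:280],(720,600),interpolation=2))
E
```

```text
11.57 [ 0.5672 -0.0453  0.0872] [ 1.29 -0.09 -1.08] [ 0.13  -0.26  -0.001] 0.055661859288069625 yaw 0.8969172471700002 q [-0.276  0.643  1.687  0.     0.812 -1.173]
```

View pics/b5.png

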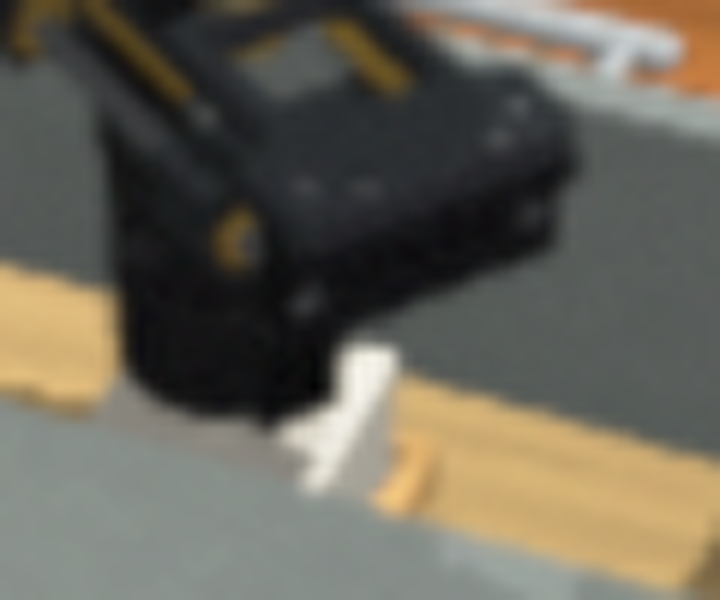

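The jar's white corner at (360,370) is still seated in the holder by the wooden wall at (400,480), and the load of about 1 N fits the cap alone. I lift on.

>>> carry_out(dr=[[0, 0, 0], [0, 0, 0], [0, 0, 0], [0, 0, 0], [0, 0, 0], [0, 0, 0], [0, 0, 0], [0, 0, 0], [0, 0, 0], [0, 0, 0], [0, 0, 0], [0, 0, 0], [0, 0, 0], [0, 0, 0]], translation=[[0, 0, 0.15], [0, 0, 0.3], [0, 0, 0.5], [0, 0, 0.7], [0, 0, 0.9], [0, 0, 1.1], [0, 0, 1.3], [0, 0, 1.5], [0, 0, 1.7], [0, 0, 1.85], [0, 0, 1.9], [0, 0, 1.9], [0, 0, 1.9], [0, 0, 1.9]], grip=[0.4, 0.4, 0.4, 0.4, 0.4, 0.4, 0.4, 0.4, 0.4, 0.4, 0.4, 0.4, 0.4, 0.4])

```text
time: 12.78
position: [0.5672, -0.0453, 0.106]
tool_rot: [0.331, 0.944, -0.0, -0.0]
ft_force: [-1.1, -0.1, -0.0]
grip_width: 0.056
```

```bash
python3 s.py;python3 - <<'E'
from rig import robot
import cv2,numpy as np
b=robot.camera("scene")["color"];t=robot.camera("top")["color"]
a=cv2.resize(b[150:210,220:280],(400,400),interpolation=2);c=cv2.resize(t[110:290,160:400],(400,300),interpolation=2)
cv2.imwrite("pics/b6.png",np.hstack([a,cv2.copyMakeBorder(c,0,100,0,0,0)]))
E
```

```text
12.78 [ 0.5672 -0.0453  0.106 ] [-1.07 -0.06 -0.04] [ 0.036 -0.116  0.005] 0.05601326342908297 yaw 0.8970109590227486 q [-0.276  0.613  1.676  0.     0.853 -1.173]
```

View pics/b6.png

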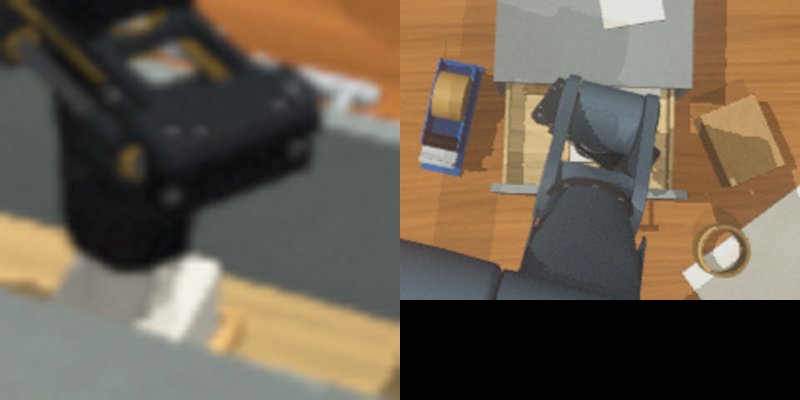

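```bash
python3 - <<'E'
import pickle,numpy as np
c=pickle.load(open("c1.pkl","rb"))["scene"];T=np.linalg.inv(c["T"])
v=np.array([.949,.314])
for z in(.08,.09,.1,.105):
    p=np.r_[np.array([.567,-.0455])+.0285*v,z]
    q=c["camera_matrix"]@(T[:3,:3]@p+T[:3,3]);q=q[:2]/q[2];print(z,q,(q-[220,150])*400/60)
E
```

```text
0.08 [238.02539148 195.27277814] [120.16927654 301.81852091]
0.09 [237.98740659 192.62369161] [119.91604391 284.15794406]
0.1 [237.94899464 189.94482184] [119.65996423 266.29881224]
0.105 [237.92962626 188.59406083] [119.5308417  257.29373887]
```

>>> carry_out(dr=[[0, 0, 0], [0, 0, 0], [0, 0, 0], [0, 0, 0], [0, 0, 0], [0, 0, 0], [0, 0, 0], [0, 0, 0], [0, 0, 0], [0, 0, 0]], translation=[[0, 0, 0.1], [0, 0, 0.2], [0, 0, 0.3], [0, 0, 0.4], [0, 0, 0.4], [0, 0, 0.4], [0, 0, 0.4], [0, 0, 0.4], [0, 0, 0.4], [0, 0, 0.4]], grip=[0.4, 0.4, 0.4, 0.4, 0.4, 0.4, 0.4, 0.4, 0.4, 0.4])

```text
time: 13.72
position: [0.5672, -0.0454, 0.1101]
tool_rot: [0.331, 0.944, -0.0, -0.0]
ft_force: [-0.4, -0.7, 0.1]
grip_width: 0.0559
```

```bash
python3 s.py; python3 -c "
from rig import robot
print(robot.hand_in())"
```

```text
13.72 [ 0.5672 -0.0454  0.1101] [-0.41 -0.66  0.14] [ 0.058 -0.157  0.006] 0.05587127448413113 yaw 0.8969558520834271 q [-0.276  0.607  1.674 -0.     0.862 -1.173]
the job is handed in; nothing more can be done
None
```

I pulled the drawer out about 160 mm by its bar and unscrewed the cap. I lifted it straight off and handed in at 13.7 s, still holding it level and still above the jar.

- **Unscrewing:** I turned the cap about 0.96 rad counter-clockwise in all. After about 0.80 rad, the seal's push on the gripper rose to about 12 N, which showed the thread had let go; I turned about 0.16 rad further to clear it before lifting.
- **Cap height:** the skirt should be about 15 mm above the rim by the arm's position (TCP 0.110 m), the last 4 mm of it added after my last picture. In that picture, before the extra lift, the skirt's edge was at about 0.10 m, which agrees within 2 mm or so. The cap's underside hides the mouth, so the gap itself was not seen directly.
- **Jar and other things:** the jar's corner stayed within about a pixel through the lift, so it is still in its holder. The tape roll, carton and dispenser look where they were.
- **Disagreed:** the wrist moment while turning read under 0.15 N m, well below the 0.3–0.8 N m stated. I therefore judged the release by the upward force and the free lift, not by a drop in torque.

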